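# Pack out the folding-dye clamp with resist plates and hold it shut

## Robot

A 6-joint arm with a two-finger parallel gripper is mounted at the origin on the work surface. World frame = base frame: x ahead of the robot, y to its left, z up, the work surface at z = 0. Lengths are in m, angles in degrees, forces in N, time in s.
With the tool pointing down it reaches from about 0.275 to 0.825 m from the base axis. Payload 5.2 kg.
Tool frame: the origin (TCP) lies midway between the tips of the shut fingers; the grasp point (between the pads) lies 19 mm behind it (env.grip_depth is the z of the grasp point in the tool frame, in m); z points along the fingers, x is the direction in which the jaws open and shut, and the axes are right-handed (so a half turn about z gives the same grasp; the last joint's range is limited). The gripper opens to 93 mm and grips with 3 to 60 N. Pads are 15 mm wide; open, the fingers measure 128 mm over their backs; the gripper's body (75 mm by 188 mm) begins 65 mm behind the grasp point.
Start: joints at [-86.505, 14.817, 87.949, -0, 77.235, -11.62], TCP at [0.143, -0.531, 0.219] pointing down, gripper open.
Joint ranges: [-179.93, 179.93], [-52.35, 119.4], [10.71, 147.94], [-69.91, 249.91], [12.55, 155.21], [-178.61, 178.61]. Speed limits (degrees/s): [147.25, 147.25, 180, 180, 180, 180].

## Interface

Orientations are given as [roll, pitch, yaw] about the fixed x, y, z axes, in that order (R = Rz(yaw) Ry(pitch) Rx(roll)).
In Python, from rig import env gives the robot as it stands. The module is installed in compiled form; this text tells all that it offers.
- The arm moves only by the tool servo_tool, never from a script. Its argument "increments" is a list of rows, each a list of 3 entries, a list of its own where there are three numbers: the shift along the tool's x, y, z in m, then the turn, a rotation vector about the tool's x, y, z in rad, then the opening, from -1 (shut) to 1 (fully open). A call has 1 to 12 rows; each row is the pose to reach, as a shift and turn from the pose commanded when the call began, along the tool's axes at that moment; what a row does not reach only later rows make up. A row lasts 1/10 s, in which the tool goes at most 50 mm and 8.59 degrees, less where a joint would pass 70% of its speed; a pose out of reach is approached as far as the arm can. A call with a gripper value outside its range is refused whole. The fingers move at their own pace and stop on an object; "grip_force" is the grip in N (left out, the last holds). Time passes only in rows, so rows that repeat a pose let the fingers close. It gives the time, the measured TCP pose, the force and the opening at its end, in the units of the state.
- env.get_obs(): the state, without advancing time (a new reading comes with each control period).
- env.get_image(name): name is "scene" or "top" or "wrist"; returns a dict with "pixels" (480x640x3 uint8, red, green, blue), "fx", "fy", "cx", "cy" (pixels), "xyz" and "rotation" of the camera in the world; the wrist camera has in their place "T_tool_cam" (4x4, takes a point from camera to tool coordinates, whose origin is the TCP and whose axes are the tool frame's). Camera axes: x right, y down, z forward; pixel columns grow to the right and rows downward; lengths in m; the calibration is good to about 2 mm. A picture is of the moment at which its call begins: read the wrist's pose just before it. There is no depth.
- env.job_done(): hands the job in, once; it reports no verdict.
The state is a dict: "time": time; "joints": joint angles; "joint_vel": joint speeds; "joint_torque": joint torques, N m; "ee_pos": TCP position; "orientation": TCP orientation; "ft_force": force on the tool from outside, world axes, zero at the start; "ft_torque": the same for the moment, N m; "gripper_width": opening from 0.0 (shut) to 1.0 (fully open).
Only numpy, scipy, OpenCV 4.12 (cv2) and the standard library are available. Lean on these libraries where they do the work, as an engineer would, in place of code of your own. Each camera call takes 0.05 s, during which the arm holds its last target.

## Task

One resist plate stands in the gap between the dye clamp's red sliding jaw and blue stop; take more plates one by one from the wooden rack and stand them beside it, tab up, on the clamp's base, until squeezing the red jaw towards the stop bites on the stack instead of running to the end of its travel with the plates still loose. Finish while holding: the gripper keeps the red jaw squeezed firmly on the upright stack (about 20 N, for instance by pinching jaw and stop together) and does not let go when the program ends. Leave the plates that are not needed standing in the rack, and do not disturb the bottles and the cup.

Things in the scene. Friction and masses are not known exactly. Their poses are not given: they have to be found in the camera images.
- press: the dye clamp's aluminium base, 190 x 116 x 12 mm, fixed to the table; origin at the centre of its underside, z up, x from the red jaw towards the blue stop (the direction in which the jaw closes), y along the faces of jaw and stop. Plates stand on the base, 12 mm above the table. Along the two long edges (y = +-42 mm) a guide rod of 8 mm runs 26 mm above the table, with end posts up to 38 mm above the table at x = +-84 mm
- jaw (a joint): travel of the red sliding jaw towards the stop, in m: 0 = fully open (its rest, a light return spring of 1.5 to 3.5 N holds it there), 0.020 = end of travel. Pushed in without biting plates it halts at 0.020
- jaw_face (a point): centre of the red jaw's inner face (28 mm above the table); moves with the jaw. The jaw is an upright plate 9 mm thick (from this face towards -x of the press), 100 mm wide along the press y, from the base up to 44 mm above the table
- stop_face (a point): centre of the blue fixed stop's inner face (28 mm above the table), opposite the jaw. The stop is an upright plate 9 mm thick (from this face towards +x of the press), 100 mm wide, up to 44 mm above the table, with ribs behind it only at its two ends (|y| above 35 mm). It is pinned 34 to 50 mm from the open jaw, different each time; this gap takes two or three plates in all, counting the pink one that stands in it at the start
- stop: the blue fixed stop; origin on the table below the centre of its inner face, axes as the press
- rack: wooden plate rack, 138 x 80 mm, fixed to the table; origin at the centre of its underside, x along the row of plates. Four upright slots at x = -45, -15, 15, 45 mm, 15 mm wide (the one at -45 is empty at the start), floor 8 mm and rims 26 mm above the table
- plate1_mid (a point): centre (half-way up, 36 mm above its foot) of the pink resist plate: rigid plastic, 12 mm thick (its x), 60 mm wide (its y), body 40 mm high with a tab in the middle of the top edge, 24 mm wide (along y), 12 mm thick and 32 mm high, so 72 mm high in all; about 45 g. It already stands in the gap, against the blue stop. The tab can be pinched across its 24 mm width
- plate2_mid (a point): centre (half-way up, 36 mm above its foot) of the teal green resist plate: rigid plastic, 12 mm thick (its x), 60 mm wide (its y), body 40 mm high with a tab in the middle of the top edge, 24 mm wide (along y), 12 mm thick and 32 mm high, so 72 mm high in all; about 45 g. It stands in the rack; all plates are alike and any of them may be used. The tab can be pinched across its 24 mm width
- plate3_mid (a point): centre (half-way up, 36 mm above its foot) of the yellow resist plate: rigid plastic, 12 mm thick (its x), 60 mm wide (its y), body 40 mm high with a tab in the middle of the top edge, 24 mm wide (along y), 12 mm thick and 32 mm high, so 72 mm high in all; about 45 g. It stands in the rack; all plates are alike and any of them may be used. The tab can be pinched across its 24 mm width
- plate4_mid (a point): centre (half-way up, 36 mm above its foot) of the violet resist plate: rigid plastic, 12 mm thick (its x), 60 mm wide (its y), body 40 mm high with a tab in the middle of the top edge, 24 mm wide (along y), 12 mm thick and 32 mm high, so 72 mm high in all; about 45 g. It stands in the rack; all plates are alike and any of them may be used. The tab can be pinched across its 24 mm width
- green_bottle: bystander: dark green dye bottle with a red cap, 56 x 56 x 105 mm, origin at the centre of its underside
- violet_bottle: bystander: violet dye bottle with a red cap, 56 x 56 x 105 mm, origin at the centre of its underside
- cup: bystander: empty white plastic cup, 72 mm across the rim, 45 mm high, origin at the centre of its underside

How it is judged:
By the outcome, as a careful person would: the job done as asked, in the order asked, and still so for the second after the job is handed in, while the arm keeps its last pose, push and grip.
It also fails if it takes over 72 s, if anything falls off the work surface, if the arm or the gripper's body presses on something with over 40 N, if the wrist force passes 120 N, or if a joint passes its speed limit or range.

## Working session

There is one attempt and no reset: what is moved stays moved. The work goes in short steps, Python scripts to look and compute and a tool call to move; the robot and the scene stay as the last step left them, time stands still between calls to the robot, and variables do not carry over. Pictures are saved under pics/ and viewed, and the job is handed in when it is done.

Besides the shell and the picture viewer there is one more tool, called as name([rows], argument=value, ...), one row to a line, values as JSON. servo_tool: Moves the arm, as the interface text tells. Its arguments: {"type":"object","properties":{"increments":{"type":"array"},"grip_force":{"type":"number"}},"required":["increments"]}

```bash
mkdir -p pics
python3 - <<'E'
from rig import env
import cv2,json
print(env.get_obs(), env.grip_depth)
for n in ["scene","top"]:
    im=env.get_image(n); cv2.imwrite(f"pics/{n}0.png",im["pixels"][:,:,::-1])
    print(n,{k:(v.tolist() if hasattr(v,'tolist') else v) for k,v in im.items() if k!="pixels"})
E
```

```text
{'time': 0.0, 'joints': array([-8.65060134e+01,  1.48588499e+01,  8.80101461e+01, -9.43860124e-04,
        7.72368404e+01, -1.16203775e+01]), 'joint_vel': array([-0.00506505,  0.03435595,  0.07961657,  0.04293622, -0.03081345,
        0.0537075 ]), 'joint_torque': array([-1.44086673e-03, -4.37309289e+01, -2.84001374e+01,  7.17949611e-02,
        4.14615136e-02, -1.27698172e-04]), 'ee_pos': array([ 0.14338551, -0.53040491,  0.21782811]), 'orientation': array([-1.79979583e+02,  1.03852403e-01, -7.48854080e+01]), 'ft_force': array([-0.537181  , -0.35806518, -0.67939703]), 'ft_torque': array([-0.00409512, -0.00779091, -0.01182667]), 'gripper_width': 1.0009833597249895} -0.0188
scene {'fx': 614.479348506038, 'fy': 614.479348506038, 'cx': 321.1476675809323, 'cy': 237.17531265693873, 'xyz': [1.3328150490747699, -0.36936939234388955, 0.7320911941408595], 'rotation': [-129.51611734858872, -0.7783165912309918, 63.93610867376434]}
top {'fx': 488.11816605261225, 'fy': 488.11816605261225, 'cx': 319.43432206363826, 'cy': 231.43053213788386, 'xyz': [0.5918738162565259, 0.01321646927866039, 0.8049000075769082], 'rotation': [-177.77089797889235, 0.9179237071866007, -90.24519581572818]}
```

View pics/scene0.png

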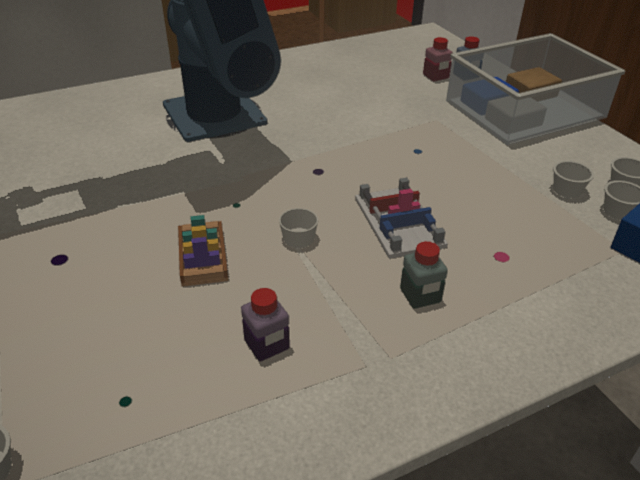

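View pics/top0.png

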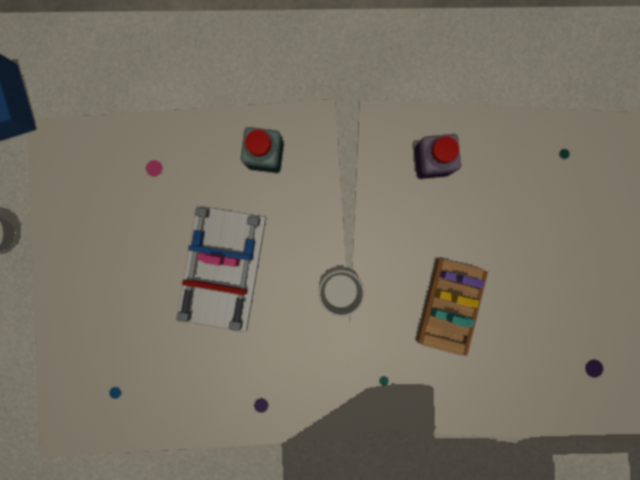

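The top view shows the clamp at about (220,268) px, the rack at about (452,306), the cup at (341,290) and the bottles at (262,148) and (438,155). I'll zoom in for corners.

Run:
```python
import cv2
i=cv2.imread("pics/top0.png")
a=cv2.resize(i[195:340,165:285],None,fx=5,fy=5,interpolation=cv2.INTER_CUBIC)[:, :600]
b=cv2.resize(i[250:360,405:500],None,fx=5,fy=5,interpolation=cv2.INTER_CUBIC)
a=cv2.resize(i[200:340,165:285],None,fx=4.2,fy=4.2,interpolation=cv2.INTER_CUBIC)
cv2.imwrite("pics/tp.png",a);cv2.imwrite("pics/tr.png",b)
```

```text
(no output)
```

View pics/tp.png

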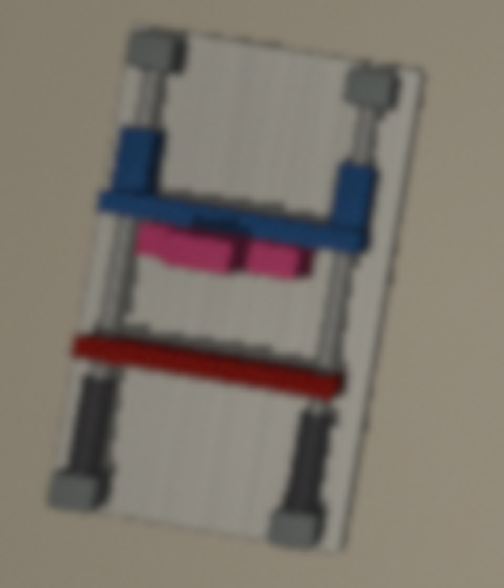

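View pics/tr.png

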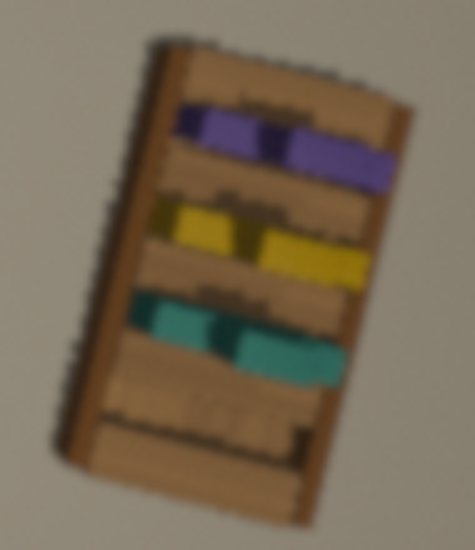

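```bash
cat > h.py <<'E'
import numpy as np, cv2
from scipy.spatial.transform import Rotation as Rot
from scipy.optimize import least_squares
def camT(im,obs=None):
    T=np.eye(4)
    if "xyz" in im:
        T[:3,:3]=Rot.from_euler('xyz',im["rotation"],degrees=True).as_matrix();T[:3,3]=im["xyz"]
    else:
        W=np.eye(4);W[:3,:3]=Rot.from_euler('xyz',obs["orientation"],degrees=True).as_matrix();W[:3,3]=obs["ee_pos"]
        T=W@np.array(im["T_tool_cam"])
    return T
def meta(im,T): return dict(T=T.tolist(),k=[im["fx"],im["fy"],im["cx"],im["cy"]])
def ray(m,u,v,z):
    T=np.array(m["T"]);fx,fy,cx,cy=m["k"]
    d=T[:3,:3]@np.array([(u-cx)/fx,(v-cy)/fy,1]);o=T[:3,3]
    return o+d*(z-o[2])/d[2]
def proj(m,P):
    T=np.array(m["T"]);fx,fy,cx,cy=m["k"]
    c=(np.atleast_2d(P)-T[:3,3])@T[:3,:3]
    return np.c_[fx*c[:,0]/c[:,2]+cx,fy*c[:,1]/c[:,2]+cy]
E
python3 - <<'E'
from rig import env
from h import *
import json
im=env.get_image("top");m=meta(im,camT(im));json.dump(m,open("top.json","w"))
im=env.get_image("scene");json.dump(meta(im,camT(im)),open("scene.json","w"))
f=lambda x,y,ox,oy,s:((x+.5)/s-.5+ox,(y+.5)/s-.5+oy)
def show(n,pts,z,ox,oy,s):
    P=np.array([ray(m,*f(x,y,ox,oy,s),z) for x,y in pts]);print(n,P[:,:2].round(4).tolist(),P.mean(0)[:2].round(4));return P
P=show("base",[(135,25),(425,70),(340,550),(48,505)],.01,165,200,4.2)
d=P[:2].mean(0)-P[2:].mean(0);print(np.degrees(np.arctan2(d[1],d[0])),np.hypot(*d[:2]),np.linalg.norm(P[0]-P[1]))
show("jawtop",[(75,345),(343,385)],.044,165,200,4.2)
show("stoptop",[(102,202),(365,240)],.044,165,200,4.2)
P=show("rack",[(170,42),(410,108),(312,525),(80,465)],.026,405,250,5)
d=P[:2].mean(0)-P[2:].mean(0);print(np.degrees(np.arctan2(d[1],d[0])),np.hypot(*d[:2]),np.linalg.norm(P[0]-P[1]))
show("tabtops v,y,t",[(342,162),(315,260),(290,358)],.08,405,250,5)
show("pinktab",[(200,250)],.084,165,200,4.2)
w=env.get_image("wrist");print(w["T_tool_cam"],w["fx"]);cv2.imwrite("pics/w0.png",w["pixels"][:,:,::-1])
E
```

```text
base [[0.6663, 0.2268], [0.6481, 0.1134], [0.4626, 0.1463], [0.4801, 0.2596]] [0.5643 0.1865]
-10.019706994951312 0.18869625440823518 0.11489996202459235
jawtop [[0.544, 0.2394], [0.5289, 0.1396]] [0.5364 0.1895]
stoptop [[0.597, 0.2297], [0.5825, 0.1314]] [0.5898 0.1806]
rack [[0.5791, -0.1635], [0.5579, -0.2389], [0.4271, -0.2059], [0.4459, -0.1333]] [ 0.5025 -0.1854]
-13.442802035929883 0.13573381380326804 0.07834692813811081
tabtops v,y,t [[0.5445, -0.2012], [0.5158, -0.1928], [0.4871, -0.1851]] [ 0.5158 -0.193 ]
pinktab [[0.5797, 0.1835]] [0.5797 0.1835]
[[ 9.99999451e-01  8.93514961e-04  5.47374306e-04 -3.69592679e-04]
 [-1.00752246e-03  9.63421319e-01  2.67989452e-01 -7.36403351e-02]
 [-2.87899492e-04 -2.67989856e-01  9.63421691e-01 -1.66325993e-01]
 [ 0.00000000e+00  0.00000000e+00  0.00000000e+00  1.00000000e+00]] 332.4967529590469
```

View pics/w0.png

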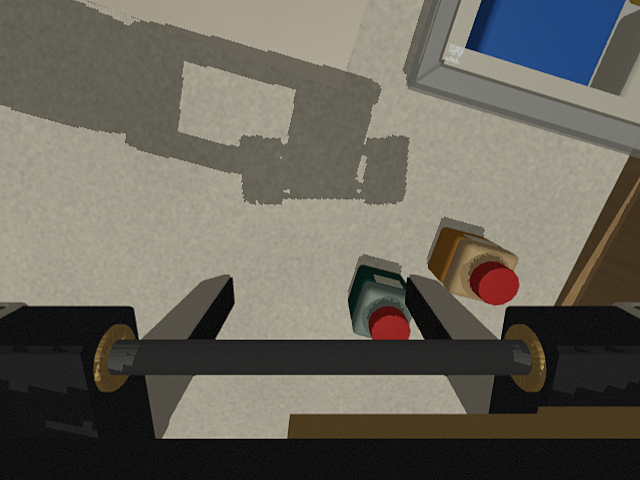

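The wrist view shows only the table side, with bottles that are off the work area. Next I'll compute a move to a look pose above the rack.

```bash
cat >> h.py <<'E'
def inc(obs,p,yaw,cmd=None):
    R=Rot.from_euler('xyz',obs["orientation"],degrees=True)
    G=Rot.from_euler('xyz',[180,0,yaw],degrees=True)
    d=R.inv().apply(np.array(p)-obs["ee_pos"]); r=(R.inv()*G).as_rotvec()
    print("inc",d.round(4).tolist(),r.round(4).tolist(),"dist",np.linalg.norm(d).round(3),"deg",np.degrees(np.linalg.norm(r)).round(1))
E
python3 - <<'E'
from rig import env
from h import *
o=env.get_obs(); inc(o,[.515,-.19,.17],-103.5)
E
```

```text
inc [-0.232, -0.4475, 0.0485] [0.0, 0.0009, 0.4994] dist 0.506 deg 28.6
```

servo_tool([
  [[-0.015,-0.03,0.003],[0,0,0.04],1],
  [[-0.035,-0.07,0.008],[0,0,0.1],1],
  [[-0.056,-0.11,0.012],[0,0,0.15],1],
  [[-0.078,-0.15,0.016],[0,0,0.2],1],
  [[-0.1,-0.19,0.02],[0,0,0.25],1],
  [[-0.12,-0.23,0.025],[0,0,0.3],1],
  [[-0.14,-0.27,0.03],[0,0,0.35],1],
  [[-0.16,-0.31,0.035],[0,0,0.4],1],
  [[-0.18,-0.35,0.04],[0,0,0.45],1],
  [[-0.205,-0.395,0.045],[0,0,0.5],1],
  [[-0.22,-0.43,0.0485],[0,0,0.5],1],
  [[-0.232,-0.4475,0.0485],[0,0,0.5],1],
])

```text
time: 1.45
ee_pos: [0.5169, -0.1878, 0.1695]
orientation: [180.0, 0.0, -103.4]
ft_force: [-0.5, 0.1, 0.0]
gripper_width: 0.998
```

servo_tool([
  [[0,0,0],[0,0,0],1],
  [[0,0,0],[0,0,0],1],
])

```text
time: 1.65
ee_pos: [0.5147, -0.1902, 0.1699]
orientation: [180.0, -0.0, -103.4]
ft_force: [-0.9, -1.7, -0.7]
gripper_width: 0.994
```

```bash
cat > snap.py <<'E'
import sys,json
from rig import env
from h import *
n=sys.argv[1]
o=env.get_obs();im=env.get_image("wrist")
cv2.imwrite(f"pics/{n}.png",im["pixels"][:,:,::-1]);json.dump(meta(im,camT(im,o)),open(n+".json","w"))
print(o["time"],o["ee_pos"].round(4),o["orientation"].round(2),o["ft_force"].round(1),o["gripper_width"])
E
python3 snap.py w1
```

```text
1.65 [ 0.5147 -0.1902  0.1699] [ 1.7996e+02 -2.0000e-02 -1.0345e+02] [-0.9 -1.7 -0.7] 0.994062164991425
```

View pics/w1.png

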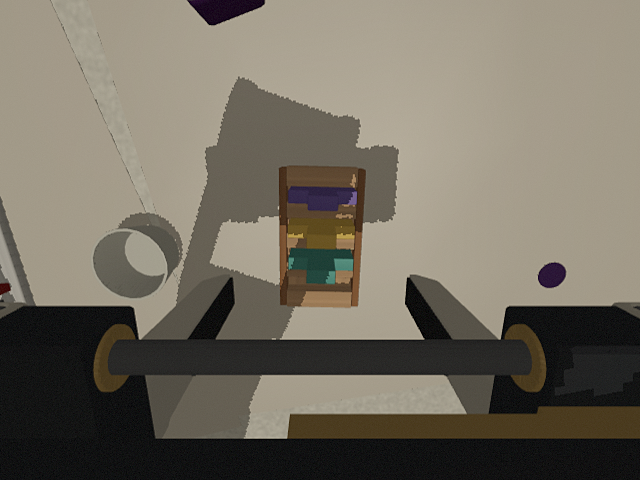

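Run:
```python
import cv2
i=cv2.imread("pics/w1.png")
cv2.imwrite("pics/w1z.png",cv2.resize(i[158:313,265:380],None,fx=3.85,fy=3.85,interpolation=cv2.INTER_CUBIC))
```

```text
(no output)
```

View pics/w1z.png

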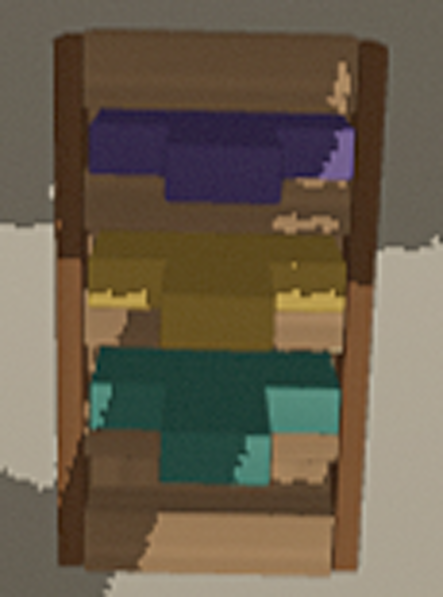

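Run:
```python
from h import *
import json
m=json.load(open("w1.json"))
f=lambda x,y:((x+.5)/3.85-.5+265,(y+.5)/3.85-.5+158)
for n,y,a,b in [("v",203,165,283),("y",349,160,275),("t",483,159,271)]:
    A,B=ray(m,*f(a,y),.08),ray(m,*f(b,y),.08); print(n,A.round(4),B.round(4),np.linalg.norm(A-B).round(4), ((A+B)/2).round(4))
R=[ray(m,*f(x,y),.026) for x,y in [(55,38),(388,46),(357,572),(60,567)]]
R=np.array(R);print(R.round(4),R.mean(0).round(4)); d=R[:2].mean(0)-R[2:].mean(0);print(np.degrees(np.arctan2(d[1],d[0])),np.hypot(*d[:2]))
a=np.radians(-13.5);rx=np.array([np.cos(a),np.sin(a)]);ry=np.array([-rx[1],rx[0]])
c=R.mean(0)[:2]
for x in(-15,15,45):print(x,c+rx*x/1000)
def rel(p):return (p-c)@rx,(p-c)@ry
m2=json.load(open("top.json"))
```

```text
v [ 0.5423 -0.1874  0.08  ] [ 0.5368 -0.2107  0.08  ] 0.0239 [ 0.5395 -0.1991  0.08  ]
y [ 0.5125 -0.179   0.08  ] [ 0.5069 -0.2024  0.08  ] 0.0241 [ 0.5097 -0.1907  0.08  ]
t [ 0.4833 -0.1714  0.08  ] [ 0.4777 -0.1949  0.08  ] 0.0241 [ 0.4805 -0.1832  0.08  ]
[[ 0.5775 -0.1674  0.026 ]
 [ 0.5574 -0.2439  0.026 ]
 [ 0.4245 -0.209   0.026 ]
 [ 0.4443 -0.1324  0.026 ]] [ 0.5009 -0.1882  0.026 ]
-14.70541027066867 0.13758339520831706
-15 [ 0.48633609 -0.18468549]
15 [ 0.51550719 -0.19168885]
45 [ 0.54467829 -0.19869222]
```

Run:
```python
from rig import env
from h import *
o=env.get_obs(); inc(o,[.4863,-.1847,.053],-104)
```

```text
inc [0.0007, 0.0287, 0.1171] [0.0006, -0.0004, 0.0083] dist 0.121 deg 0.5
```

servo_tool([
  [[0,0.015,0.02],[0,0,0.008],1],
  [[0.0007,0.0287,0.05],[0,0,0.008],1],
  [[0.0007,0.0287,0.08],[0,0,0.008],1],
  [[0.0007,0.0287,0.105],[0,0,0.008],0.3],
  [[0.0007,0.0287,0.117],[0,0,0.008],0.0],
  [[0.0007,0.0287,0.117],[0,0,0.008],-0.2],
], grip_force=15)

```text
time: 2.3
ee_pos: [0.4853, -0.1846, 0.0519]
orientation: [179.8, 0.1, -104.1]
ft_force: [-0.3, -0.6, 0.2]
gripper_width: 0.791
```

```bash
python3 snap.py w2
```

```text
2.3 [ 0.4853 -0.1846  0.0519] [ 1.7982e+02  5.0000e-02 -1.0409e+02] [-0.3 -0.6  0.2] 0.7912118351547831
```

View pics/w2.png

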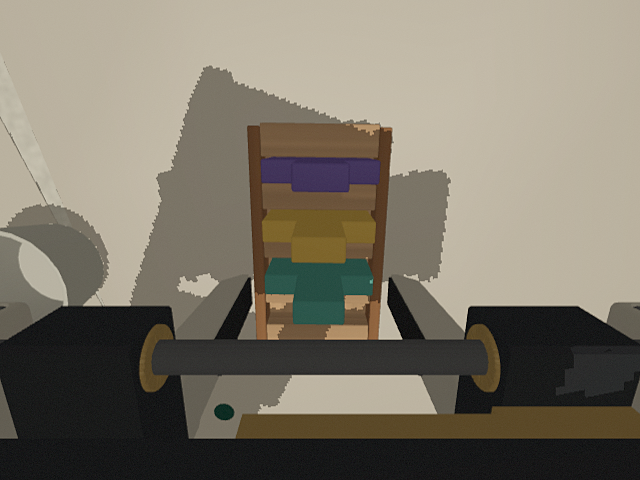

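The teal tab is centred between the fingers (tab top at about (318,312) px). Closing.

servo_tool([
  [[0,0,0],[0,0,0],-1],
  [[0,0,0],[0,0,0],-1],
  [[0,0,0],[0,0,0],-1],
  [[0,0,0],[0,0,0],-1],
  [[0,0,0],[0,0,0],-1],
  [[0,0,0],[0,0,0],-1],
  [[0,0,0],[0,0,0],-1],
  [[0,0,0],[0,0,0],-1],
], grip_force=20)

```text
time: 3.15
ee_pos: [0.487, -0.1843, 0.0533]
orientation: [-180.0, -0.0, -104.0]
ft_force: [0.0, 0.7, 1.5]
gripper_width: 0.255
```

servo_tool([
  [[0,0,-0.01],[0,0,0],-1],
  [[0,0,-0.04],[0,0,0],-1],
  [[0,0,-0.08],[0,0,0],-1],
  [[0,0,-0.11],[0,0,0],-1],
  [[0,0,-0.13],[0,0,0],-1],
  [[0,0,-0.13],[0,0,0],-1],
])

```text
time: 3.75
ee_pos: [0.4886, -0.1853, 0.1868]
orientation: [-179.6, -0.1, -104.0]
ft_force: [-0.6, 0.8, -1.2]
gripper_width: 0.256
```

```bash
python3 snap.py w3;python3 - <<'E'
from rig import env
from h import *
o=env.get_obs(); inc(o,[.53,.165,.20],-100)
E
```

```text
3.75 [ 0.4886 -0.1853  0.1868] [-1.7963e+02 -1.3000e-01 -1.0399e+02] [-0.6  0.8 -1.2] 0.2559679671705571
inc [-0.3496, 0.0433, -0.0159] [-0.003, -0.0012, -0.0696] dist 0.353 deg 4.0
```

View pics/w3.png

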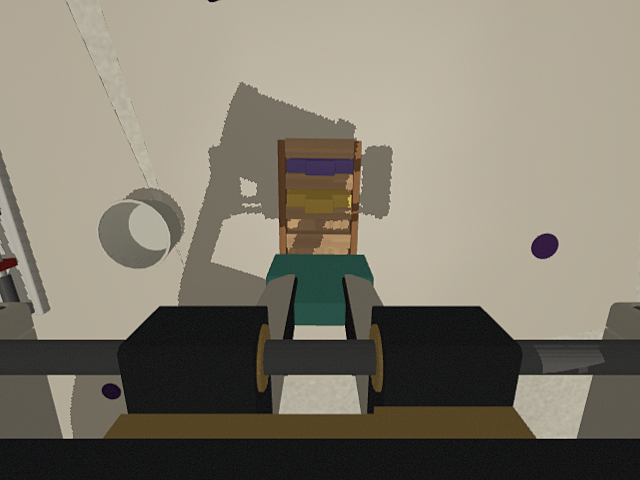

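Run:
```python
from rig import env
from h import *
o=env.get_obs(); inc(o,[.49,.20,.185],-100)
```

```text
inc [-0.3739, 0.0906, -0.0011] [-0.003, -0.0012, -0.0696] dist 0.385 deg 4.0
```

servo_tool([
  [[-0.015,0.003,0],[0,0,-0.01],-1],
  [[-0.045,0.01,0],[0,0,-0.02],-1],
  [[-0.085,0.02,0],[0,0,-0.03],-1],
  [[-0.125,0.03,0],[0,0,-0.04],-1],
  [[-0.17,0.04,0],[0,0,-0.05],-1],
  [[-0.215,0.05,0],[0,0,-0.06],-1],
  [[-0.26,0.06,0],[0,0,-0.07],-1],
  [[-0.3,0.07,0],[0,0,-0.07],-1],
  [[-0.335,0.08,0],[0,0,-0.07],-1],
  [[-0.36,0.087,0],[0,0,-0.07],-1],
  [[-0.373,0.09,0],[0,0,-0.07],-1],
  [[-0.373,0.09,0],[0,0,-0.07],-1],
])

```text
time: 5.0
ee_pos: [0.4884, 0.201, 0.1817]
orientation: [179.8, -0.0, -99.8]
ft_force: [-0.7, -0.4, -0.6]
gripper_width: 0.258
```

servo_tool([
  [[0,0,0],[0,0,0],-1],
  [[0,0,0],[0,0,0],-1],
])

```text
time: 5.2
ee_pos: [0.4897, 0.1982, 0.1828]
orientation: [180.0, -0.0, -100.0]
ft_force: [-0.0, 0.1, -0.5]
gripper_width: 0.255
```

```bash
python3 snap.py w4
```

```text
5.2 [0.4897 0.1982 0.1828] [ 1.7996e+02 -4.0000e-02 -1.0005e+02] [-0.   0.1 -0.5] 0.25465276438249307
```

View pics/w4.png

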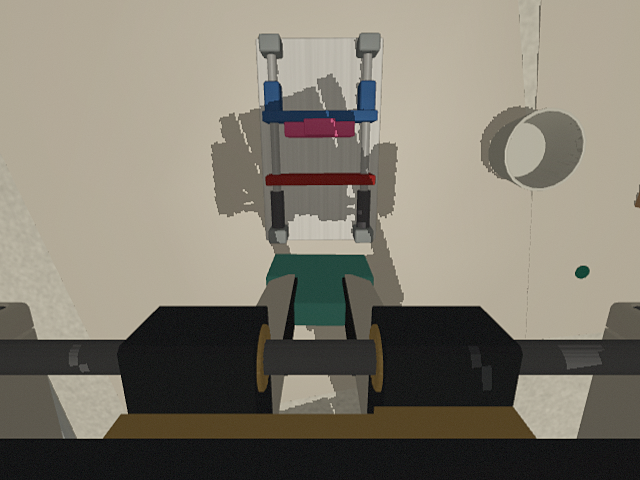

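Run:
```python
import cv2
i=cv2.imread("pics/w4.png")
cv2.imwrite("pics/w4z.png",cv2.resize(i[75:195,250:390],None,fx=5,fy=5,interpolation=cv2.INTER_CUBIC))
```

```text
(no output)
```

View pics/w4z.png

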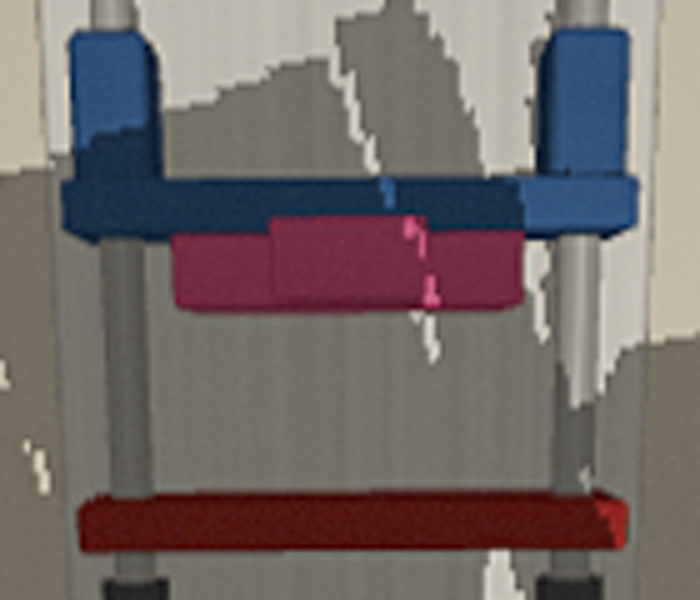

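Run:
```python
from h import *
import json
m=json.load(open("w4.json"))
f=lambda x,y:((x+.5)/5-.5+250,(y+.5)/5-.5+75)
def r(x,y,z):return ray(m,*f(x,y),z)
J=[r(80,551,.044),r(627,549,.044)];S=[r(62,178,.044),r(637,177,.044)]
for n,q in(("J",J),("S",S)):
    d=q[0]-q[1];print(n,np.array(q).round(4).tolist(),np.linalg.norm(d).round(4),"yaw",np.degrees(np.arctan2(d[1],d[0]))-90,((q[0]+q[1])/2).round(4))
d=(np.array(S).mean(0)-np.array(J).mean(0));print(d,np.hypot(*d[:2]))
P=[r(270,217,.084),r(427,217,.084)];print("pink tab +x edge",np.array(P).round(4).tolist(),np.linalg.norm(P[0]-P[1]),np.array(P).mean(0))
# base corners & posts
for x,y in[(257,38),(384,37),(372,240),(266,238)]:print(ray(m,x,y,.012).round(4))
```

```text
J [[0.5382, 0.2391, 0.044], [0.5213, 0.141, 0.044]] 0.0996 yaw -9.788505229861897 [0.5298 0.1901 0.044 ]
S [[0.6009, 0.2284, 0.044], [0.5839, 0.1311, 0.044]] 0.0988 yaw -9.892602784130858 [0.5924 0.1798 0.044 ]
[ 0.06265773 -0.01029401  0.        ] 0.06349769829349115
pink tab +x edge [[0.5851, 0.1932, 0.084], [0.581, 0.17, 0.084]] 0.023577784326282315 [0.58301811 0.18163124 0.084     ]
[0.6652 0.224  0.012 ]
[0.6462 0.1114 0.012 ]
[0.4599 0.1469 0.012 ]
[0.4814 0.2563 0.012 ]
```

Run:
```python
from rig import env
from h import *
import json
m=json.load(open("w4.json"))
o=env.get_obs()
a=np.radians(-9.85);u=np.array([np.cos(a),np.sin(a)]);v=np.array([-u[1],u[0]])
t=np.array([.4897,.1982])
i=cv2.imread("pics/w4.png");cv2.imwrite("pics/w4t.png",cv2.resize(i[245:335,250:390],None,fx=5,fy=5,interpolation=cv2.INTER_CUBIC))
for z in(.205,.209,.212):
  q=ray(m,320,325,z)[:2]-t; print("far tab edge rel", q@u,q@v)
for z in (.139,.1385):
  q=ray(m,320,254,z)[:2]-t; print("near foot edge rel",q@u,q@v)
inc(o,[.5632,.1849,.10],-99.85)
```

```text
far tab edge rel -0.009314940816689913 -0.00034555249980992484
far tab edge rel -0.007012096619401467 -0.0003387227262532259
far tab edge rel -0.005284963471435166 -0.000333600396085679
near foot edge rel 0.00536773987186796 -0.0005594033369391268
near foot edge rel 0.005205265814402559 -0.000560497826091037
inc [0.0002, -0.0746, 0.0829] [0.0004, -0.0005, -0.0039] dist 0.112 deg 0.2
```

View pics/w4t.png

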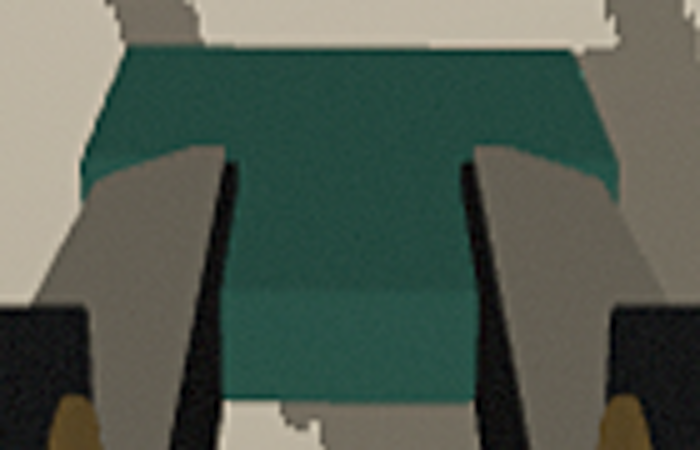

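The teal plate hangs straight, is centred in the fingers, and clears everything. Now lowering it in beside the pink plate.

servo_tool([
  [[0,-0.02,0],[0,0,0],-1],
  [[0,-0.05,0.01],[0,0,0],-1],
  [[0,-0.0746,0.03],[0,0,-0.003],-1],
  [[0,-0.0746,0.05],[0,0,-0.003],-1],
  [[0,-0.0746,0.07],[0,0,-0.003],-1],
  [[0,-0.0746,0.075],[0,0,-0.003],-1],
  [[0,-0.0746,0.075],[0,0,-0.003],-1],
])

```text
time: 5.95
ee_pos: [0.5626, 0.1854, 0.1073]
orientation: [179.9, -0.0, -99.9]
ft_force: [0.7, -0.3, -1.2]
gripper_width: 0.256
```

```bash
python3 snap.py w5;python3 - <<'E'
from rig import env
from h import *
o=env.get_obs(); inc(o,[.5632,.1849,.058],-99.85)
E
```

```text
5.95 [0.5626 0.1854 0.1073] [ 1.7987e+02 -4.0000e-02 -9.9890e+01] [ 0.7 -0.3 -1.2] 0.2560707533419399
inc [0.0008, -0.0003, 0.0502] [0.0007, -0.0002, -0.0004] dist 0.05 deg 0.0
```

View pics/w5.png

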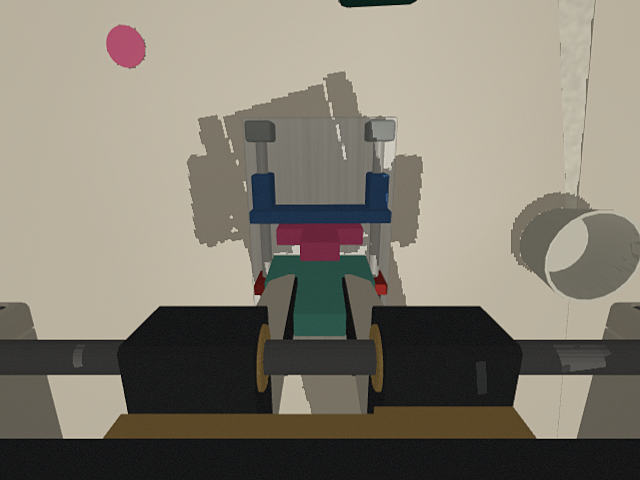

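Run:
```python
from h import *
import json
m=json.load(open("w5.json"))
i=cv2.imread("pics/w5.png");cv2.imwrite("pics/w5z.png",cv2.resize(i[190:310,240:400],None,fx=5,fy=5,interpolation=cv2.INTER_CUBIC))
a=np.radians(-9.85);u=np.array([np.cos(a),np.sin(a)]);v=np.array([-u[1],u[0]])
t=np.array([.5632,.1849])
for n,x,y,z in[("pink -x edge",320,261,.084),("pink L",300,261,.084),("pink R",340,261,.084),("stop outer L",250,205,.044),("stop outer R",391,205,.044),("teal foot +x",320,254,.0623)]:
  q=ray(m,x,y,z)[:2]-t;print(n,q@u,q@v)
```

```text
pink -x edge 0.006898172740440163 -0.0001004259961713634
pink L 0.006898425077424653 0.011949945198283081
pink R 0.006897920373785166 -0.012152214114560175
stop outer L 0.03411614695351012 0.04853802404688117
stop outer R 0.03413039487625943 -0.04963732960540066
teal foot +x 0.00424196596860212 -0.00016473487869628342
```

View pics/w5z.png

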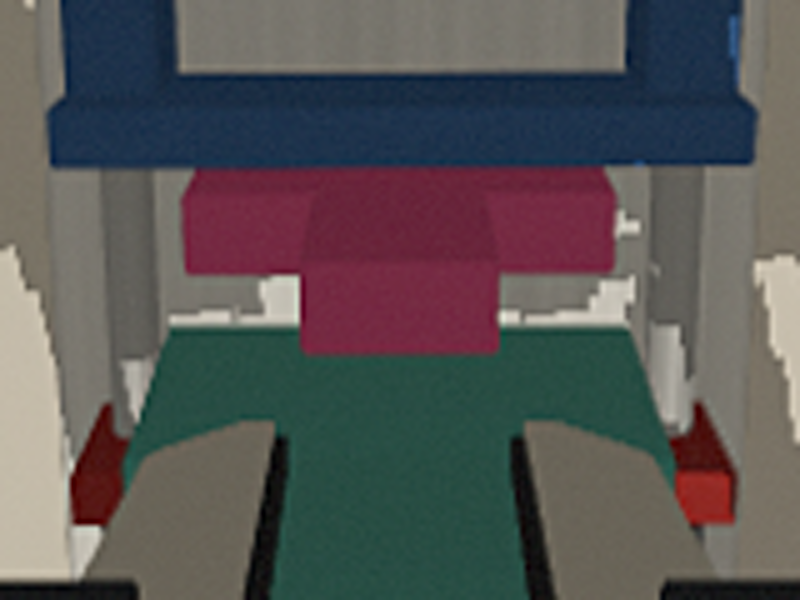

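servo_tool([
  [[0.0005,0.0007,0.01],[0,0,0],-1],
  [[0.0005,0.0007,0.025],[0,0,0],-1],
  [[0.0005,0.0007,0.04],[0,0,0],-1],
  [[0.0005,0.0007,0.047],[0,0,0],-1],
  [[0.0005,0.0007,0.049],[0,0,0],-1],
  [[0.0005,0.0007,0.05],[0,0,0],-1],
  [[0.0005,0.0007,0.05],[0,0,0],-1],
])

```text
time: 6.7
ee_pos: [0.5629, 0.1862, 0.0587]
orientation: [-179.9, 0.0, -99.8]
ft_force: [-0.2, 0.1, -0.1]
gripper_width: 0.258
```

```bash
python3 snap.py w6
```

```text
6.7 [0.5629 0.1862 0.0587] [-1.7994e+02  2.0000e-02 -9.9800e+01] [-0.2  0.1 -0.1] 0.2575298566924106
```

View pics/w6.png

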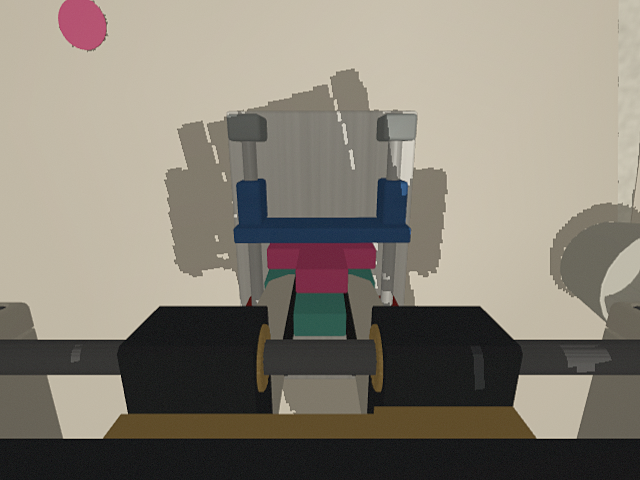

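The teal plate is in the gap beside pink, about 1–2 mm above the base. I'll lower it the rest of the way and check the contact force.

servo_tool([
  [[0,0,0.001],[0,0,0],-1],
  [[0,0,0.0015],[0,0,0],-1],
  [[0,0,0.002],[0,0,0],-1],
  [[0,0,0.002],[0,0,0],-1],
])

```text
time: 7.15
ee_pos: [0.5624, 0.1861, 0.0562]
orientation: [180.0, -0.0, -99.8]
ft_force: [0.1, 0.5, -1.6]
gripper_width: 0.252
```

servo_tool([
  [[0,0,0],[0,0,0],0.0],
  [[0,0,0],[0,0,0],0.4],
  [[0,0,0],[0,0,0],0.4],
  [[0,0,0],[0,0,0],0.4],
])

```text
time: 7.55
ee_pos: [0.5625, 0.1861, 0.0562]
orientation: [-180.0, 0.0, -99.8]
ft_force: [0.1, -0.5, 0.0]
gripper_width: 0.552
```

servo_tool([
  [[0,0,-0.01],[0,0,0],0.4],
  [[0,0,-0.03],[0,0,0],0.4],
  [[0,0.01,-0.06],[0,0,0],1],
  [[0,0.035,-0.09],[0,0,0],1],
  [[0,0.06,-0.11],[0,0,0],1],
  [[0,0.07,-0.12],[0,0,0],1],
  [[0,0.07,-0.12],[0,0,0],1],
])

```text
time: 8.25
ee_pos: [0.4936, 0.1986, 0.1783]
orientation: [-179.8, 0.1, -99.7]
ft_force: [0.3, -0.5, 0.0]
gripper_width: 0.998
```

```bash
python3 snap.py w7;  python3 - <<'E'
from h import *
import json,cv2
m=json.load(open("top.json"));
for p in [(262,150),(258,143)]: print(ray(m,*p,.05),ray(m,*p,.105))
i=cv2.imread("pics/w7.png");cv2.imwrite("pics/w7z.png",cv2.resize(i[80:230,240:400],None,fx=4,fy=4,interpolation=cv2.INTER_CUBIC))
E
```

```text
8.25 [0.4936 0.1986 0.1783] [-1.798e+02  7.000e-02 -9.975e+01] [ 0.3 -0.5  0. ] 0.9977782730250789
[0.74896148 0.11430695 0.05      ] [0.73751649 0.10694176 0.105     ]
[0.76002376 0.12057123 0.05      ] [0.74777281 0.11274964 0.105     ]
```

View pics/w7.png

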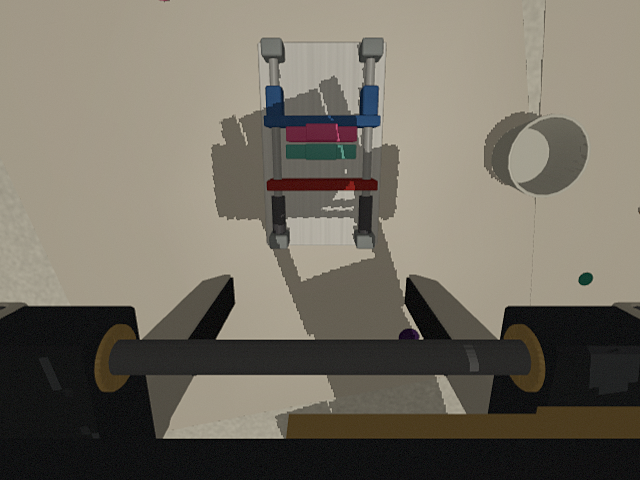

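View pics/w7z.png

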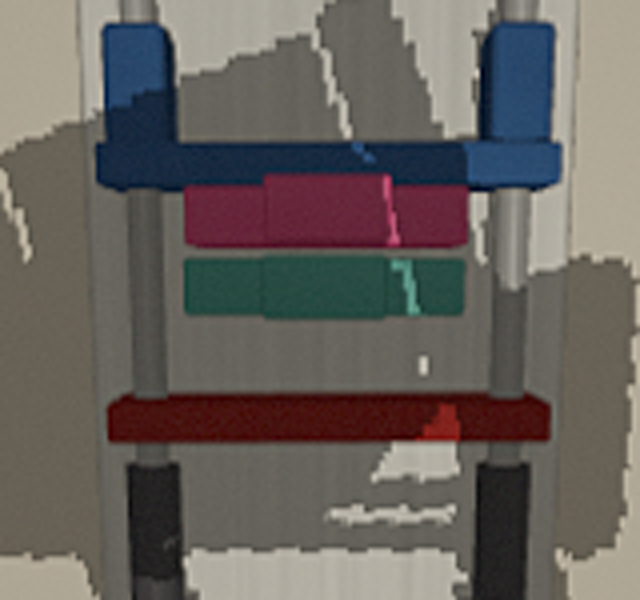

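Pink and teal stand upright and parallel, about 2–3 mm apart. Next is a test squeeze to check whether two plates are enough; the image suggests a gap of about 45.5 mm.

Run:
```python
from rig import env
from h import *
import json
m=json.load(open("w7.json"))
a=np.radians(-9.85);u=np.array([np.cos(a),np.sin(a)]);v=np.array([-u[1],u[0]])
f=lambda x,y:((x+.5)/4-.5+240,(y+.5)/4-.5+80)
A=ray(m,*f(330,142),.044);B=ray(m,*f(330,441),.044);print(A,B,(A-B)[:2]@u, np.array([.5924,.1798])@u,A[:2]@u)
o=env.get_obs(); c=np.array([.5924,.1798])-.022*u;print(c);inc(o,[*c,.14],-9.85);inc(o,[*c,.02],-9.85)
```

```text
[0.59230049 0.17937978 0.044     ] [0.5298589  0.18990037 0.044     ] 0.06332089080320194 0.5529091523798944 0.5528829937158523
[0.5707243  0.18356353]
inc [0.0014, -0.078, 0.0371] [-0.0022, -0.0012, -1.5695] dist 0.086 deg 89.9
inc [0.0015, -0.0778, 0.1571] [-0.0022, -0.0012, -1.5695] dist 0.175 deg 89.9
```

servo_tool([
  [[0,-0.005,0],[0,0,-0.1],1],
  [[0,-0.015,0],[0,0,-0.25],1],
  [[0,-0.025,0],[0,0,-0.4],1],
  [[0,-0.035,0],[0,0,-0.54],1],
  [[0,-0.045,0],[0,0,-0.69],1],
  [[0,-0.055,0.01],[0,0,-0.84],1],
  [[0,-0.065,0.015],[0,0,-0.99],1],
  [[0.001,-0.072,0.02],[0,0,-1.14],1],
  [[0.0014,-0.078,0.025],[0,0,-1.29],1],
  [[0.0014,-0.078,0.03],[0,0,-1.44],1],
  [[0.0014,-0.078,0.037],[0,0,-1.55],1],
  [[0.0014,-0.078,0.037],[0,0,-1.569],1],
])

```text
time: 9.5
ee_pos: [0.5698, 0.1826, 0.1362]
orientation: [179.9, 0.2, -9.9]
ft_force: [0.2, 0.8, -0.7]
gripper_width: 1.0
```

servo_tool([
  [[0,0,0],[0,0,0],1],
  [[0,0,0],[0,0,0],1],
])

```text
time: 9.7
ee_pos: [0.5704, 0.1832, 0.1388]
orientation: [180.0, 0.0, -10.1]
ft_force: [-0.2, 0.2, -0.3]
gripper_width: 0.995
```

```bash
python3 snap.py w8;  python3 - <<'E'
from rig import env
from h import *
o=env.get_obs();inc(o,[.5707,.1836,.02],-9.85)
E
```

```text
9.7 [0.5704 0.1832 0.1388] [ 1.7999e+02  2.0000e-02 -1.0050e+01] [-0.2  0.2 -0.3] 0.9949595800818207
inc [0.0002, -0.0004, 0.1191] [0.0, -0.0001, -0.003] dist 0.119 deg 0.2
```

View pics/w8.png

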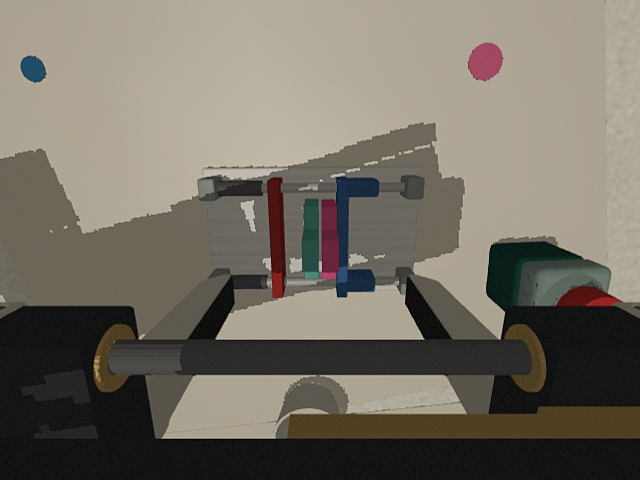

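The fingers straddle jaw and stop (jaw at column ~275, stop at ~343), and the green bottle stays clear on the right. Descending.

servo_tool([
  [[0,0,0.02],[0,0,-0.003],1],
  [[0,0,0.05],[0,0,-0.003],1],
  [[0,0,0.07],[0,0,-0.003],1],
  [[0,0,0.085],[0,0,-0.003],1],
  [[0,0,0.1],[0,0,-0.003],1],
  [[0,0,0.11],[0,0,-0.003],1],
  [[0,0,0.118],[0,0,-0.003],1],
  [[0,0,0.118],[0,0,-0.003],1],
])

```text
time: 10.55
ee_pos: [0.5696, 0.1833, 0.0204]
orientation: [180.0, 0.1, -9.8]
ft_force: [0.1, 0.5, 0.8]
gripper_width: 0.999
```

servo_tool([
  [[0,0,0],[0,0,0],0.6],
  [[0,0,0],[0,0,0],0.4],
  [[0,0,0],[0,0,0],0.2],
  [[0,0,0],[0,0,0],0.0],
  [[0,0,0],[0,0,0],-1],
  [[0,0,0],[0,0,0],-1],
  [[0,0,0],[0,0,0],-1],
  [[0,0,0],[0,0,0],-1],
], grip_force=12)

```text
time: 11.35
ee_pos: [0.5717, 0.1831, 0.0213]
orientation: [-180.0, -0.2, -9.7]
ft_force: [3.0, -1.0, -2.8]
gripper_width: 0.475
```

```bash
python3 snap.py w9;  python3 - <<'E'
from rig import env
from h import *
i=cv2.imread("pics/w9.png");print(env.get_obs()["gripper_width"])
E
```

```text
11.35 [0.5717 0.1831 0.0213] [-1.7998e+02 -1.7000e-01 -9.7500e+00] [ 3.  -1.  -2.8] 0.47489704577243214
0.4748593052053661
```

View pics/w9.png

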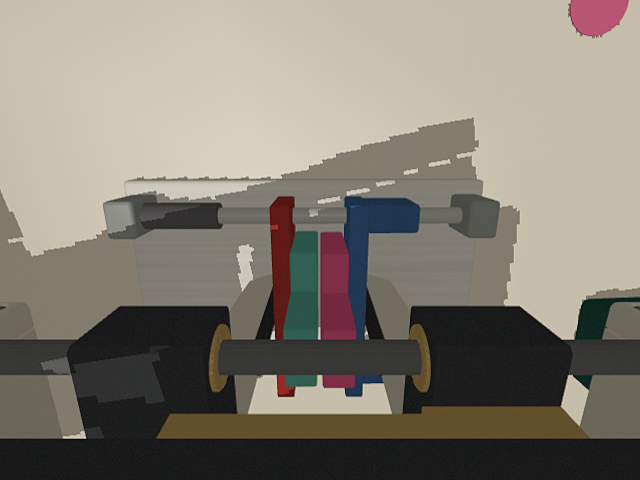

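servo_tool([
  [[0,0,0],[0,0,0],-1],
  [[0,0,0],[0,0,0],-1],
  [[0,0,0],[0,0,0],-1],
  [[0,0,0],[0,0,0],-1],
], grip_force=20)

```text
time: 11.8
ee_pos: [0.5718, 0.1831, 0.0214]
orientation: [-180.0, -0.2, -9.8]
ft_force: [5.1, -0.6, -4.1]
gripper_width: 0.471
```

```bash
python3 snap.py w10;  python3 - <<'E'
import cv2
i=cv2.imread("pics/w10.png");cv2.imwrite("pics/w10z.png",cv2.resize(i[180:400,230:420],None,fx=2.7,fy=2.7,interpolation=cv2.INTER_CUBIC))
E
```

```text
11.8 [0.5718 0.1831 0.0214] [-1.7997e+02 -1.7000e-01 -9.7500e+00] [ 5.1 -0.6 -4.1] 0.47084679200206575
```

View pics/w10z.png

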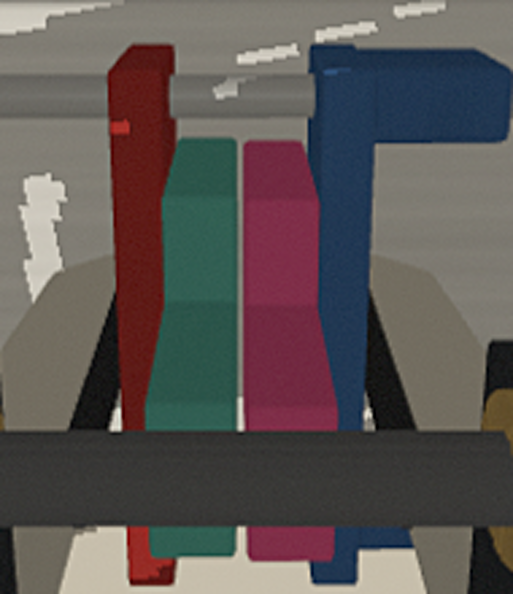

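The jaw ran to the end of its travel: the opening is 43.8 mm rather than 42, and a ~1.5 mm slit is visible between teal and pink. Two plates are loose, so a third is needed. Releasing and fetching yellow.

servo_tool([
  [[0,0,0],[0,0,0],0.0],
  [[0,0,0],[0,0,0],0.2],
  [[0,0,0],[0,0,0],0.4],
  [[0,0,0],[0,0,0],0.6],
  [[0,0,0],[0,0,0],1],
  [[0,0,0],[0,0,0],1],
  [[0,0,0],[0,0,0],1],
  [[0,0,-0.02],[0,0,0],1],
  [[0,0,-0.06],[0,0,0],1],
  [[0,0,-0.1],[0,0,0],1],
  [[0,0,-0.13],[0,0,0],1],
  [[0,0,-0.13],[0,0,0],1],
])

```text
time: 13.05
ee_pos: [0.5737, 0.1838, 0.1567]
orientation: [-179.8, -0.6, -9.7]
ft_force: [0.9, -0.5, 1.1]
gripper_width: 1.001
```

```bash
python3 snap.py w11;  python3 - <<'E'
from rig import env
from h import *
o=env.get_obs();inc(o,[.515,-.191,.15],-104)
E
```

```text
13.05 [0.5737 0.1838 0.1567] [-179.83   -0.59   -9.74] [ 0.9 -0.5  1.1] 1.0007480170075467
inc [0.007, 0.3788, 0.0034] [-0.0065, -0.0032, 1.6451] dist 0.379 deg 94.3
```

View pics/w11.png

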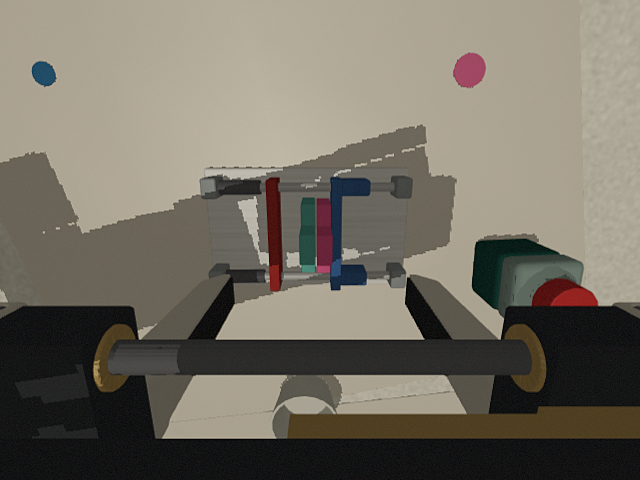

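Both plates still stand, teal is close to pink, and the jaw is open again. Moving to the rack.

servo_tool([
  [[0,0.015,0],[0,0,0.1],1],
  [[0.001,0.045,0],[0,0,0.25],1],
  [[0.002,0.085,0],[0,0,0.4],1],
  [[0.003,0.125,0],[0,0,0.54],1],
  [[0.004,0.165,0],[0,0,0.69],1],
  [[0.005,0.205,0],[0,0,0.84],1],
  [[0.006,0.245,0],[0,0,0.99],1],
  [[0.006,0.285,0],[0,0,1.14],1],
  [[0.007,0.325,0.001],[0,0,1.29],1],
  [[0.007,0.355,0.002],[0,0,1.44],1],
  [[0.007,0.372,0.003],[0,0,1.58],1],
  [[0.007,0.379,0.003],[-0.006,-0.003,1.645],1],
])

```text
time: 14.3
ee_pos: [0.5115, -0.1932, 0.1463]
orientation: [179.5, -0.1, -104.4]
ft_force: [0.9, -0.0, -0.1]
gripper_width: 1.005
```

servo_tool([
  [[0,0,0],[0,0,0],1],
  [[0,0,0],[0,0,0],1],
])

```text
time: 14.5
ee_pos: [0.5123, -0.1909, 0.147]
orientation: [179.6, -0.1, -103.9]
ft_force: [0.7, 1.0, 0.2]
gripper_width: 0.999
```

```bash
python3 snap.py w12;  python3 - <<'E'
from rig import env
from h import *
o=env.get_obs();inc(o,[.5157,-.192,.053],-104)
i=cv2.imread("pics/w12.png");cv2.imwrite("pics/w12z.png",cv2.resize(i[130:330,240:400],None,fx=3,fy=3,interpolation=cv2.INTER_CUBIC))
E
```

```text
14.5 [ 0.5123 -0.1909  0.147 ] [ 1.7958e+02 -7.0000e-02 -1.0390e+02] [0.7 1.  0.2] 0.9987970255453044
inc [0.0004, -0.0041, 0.0943] [0.007, -0.0014, 0.0021] dist 0.094 deg 0.4
```

View pics/w12z.png

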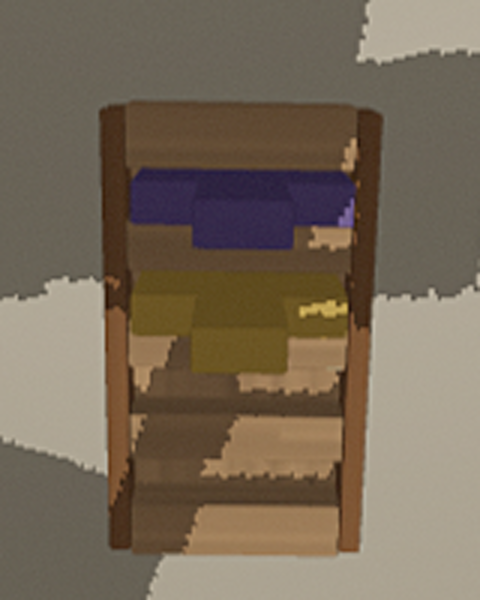

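Yellow and violet stand undisturbed (yellow tab at zoom (240,350)). Descending onto yellow.

servo_tool([
  [[0,-0.004,0.02],[0.007,0,0.002],1],
  [[0.0004,-0.004,0.05],[0.007,0,0.002],0.6],
  [[0.0004,-0.004,0.075],[0.007,0,0.002],0.4],
  [[0.0004,-0.004,0.09],[0.007,0,0.002],0.2],
  [[0.0004,-0.004,0.094],[0.007,0,0.002],0.0],
  [[0.0004,-0.004,0.094],[0.007,0,0.002],-0.2],
  [[0.0004,-0.004,0.094],[0.007,0,0.002],-1],
  [[0.0004,-0.004,0.094],[0.007,0,0.002],-1],
  [[0.0004,-0.004,0.094],[0.007,0,0.002],-1],
  [[0.0004,-0.004,0.094],[0.007,0,0.002],-1],
  [[0.0004,-0.004,0.094],[0.007,0,0.002],-1],
], grip_force=20)

```text
time: 15.65
ee_pos: [0.5164, -0.1929, 0.0547]
orientation: [-179.9, -0.1, -104.1]
ft_force: [-1.2, -0.0, 2.5]
gripper_width: 0.255
```

servo_tool([
  [[0,0,0],[0,0,0],-1],
  [[0,0,0],[0,0,0],-1],
])

```text
time: 15.85
ee_pos: [0.5164, -0.193, 0.0547]
orientation: [-179.9, -0.1, -104.1]
ft_force: [-0.5, -0.1, 6.5]
gripper_width: 0.254
```

servo_tool([
  [[0,0,-0.01],[0,0,0],-1],
  [[0,0,-0.04],[0,0,0],-1],
  [[0,0,-0.08],[0,0,0],-1],
  [[0,0,-0.11],[0,0,0],-1],
  [[0,0,-0.13],[0,0,0],-1],
  [[0,0,-0.13],[0,0,0],-1],
  [[0,0,-0.13],[0,0,0],-1],
])

```text
time: 16.55
ee_pos: [0.5156, -0.1923, 0.1838]
orientation: [-179.9, -0.1, -104.1]
ft_force: [-0.4, -0.2, -1.0]
gripper_width: 0.261
```

```bash
python3 snap.py w13;python3 - <<'E'
from rig import env
from h import *
o=env.get_obs(); inc(o,[.475,.20,.185],-99.85)
E
```

```text
16.55 [ 0.5156 -0.1923  0.1838] [-1.7994e+02 -1.2000e-01 -1.0411e+02] [-0.4 -0.2 -1. ] 0.26077421224755043
inc [-0.3704, 0.1345, -0.0026] [0.0007, -0.0015, -0.0743] dist 0.394 deg 4.3
```

View pics/w13.png

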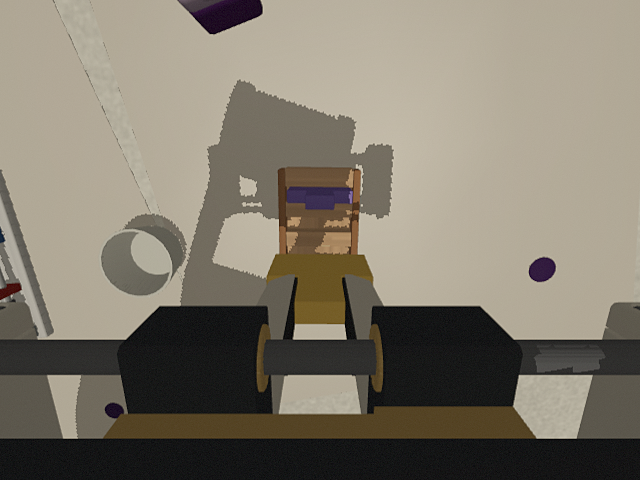

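Yellow is held straight and violet stays in the rack. Carrying it to the clamp look pose.

servo_tool([
  [[-0.015,0.005,0],[0,0,-0.01],-1],
  [[-0.045,0.015,0],[0,0,-0.02],-1],
  [[-0.085,0.03,0],[0,0,-0.03],-1],
  [[-0.125,0.045,0],[0,0,-0.04],-1],
  [[-0.17,0.06,0],[0,0,-0.05],-1],
  [[-0.215,0.075,0],[0,0,-0.06],-1],
  [[-0.26,0.09,0],[0,0,-0.074],-1],
  [[-0.3,0.104,0],[0,0,-0.074],-1],
  [[-0.335,0.115,0],[0,0,-0.074],-1],
  [[-0.36,0.119,0],[0,0,-0.074],-1],
  [[-0.374,0.12,0],[0,0,-0.074],-1],
  [[-0.374,0.12,0],[0,0,-0.074],-1],
])

```text
time: 17.8
ee_pos: [0.4899, 0.2011, 0.1822]
orientation: [180.0, -0.2, -99.7]
ft_force: [0.9, -0.9, -0.9]
gripper_width: 0.261
```

servo_tool([
  [[0,0,0],[0,0,0],-1],
  [[0,0,0],[0,0,0],-1],
])

```text
time: 18.0
ee_pos: [0.4906, 0.1983, 0.1828]
orientation: [-180.0, -0.2, -99.9]
ft_force: [0.2, -0.6, -0.7]
gripper_width: 0.261
```

```bash
python3 snap.py w14;python3 - <<'E'
import cv2
i=cv2.imread("pics/w14.png");cv2.imwrite("pics/w14z.png",cv2.resize(i[75:335,240:400],None,fx=2.3,fy=2.3,interpolation=cv2.INTER_CUBIC))
cv2.imwrite("pics/w14y.png",cv2.resize(i[80:210,240:400],None,fx=5,fy=4.6,interpolation=cv2.INTER_CUBIC)) if 0 else cv2.imwrite("pics/w14y.png",cv2.resize(i[85:205,240:400],None,fx=5,fy=5,interpolation=cv2.INTER_CUBIC))
E
```

```text
18.0 [0.4906 0.1983 0.1828] [-1.7997e+02 -1.7000e-01 -9.9940e+01] [ 0.2 -0.6 -0.7] 0.26116117224953794
```

View pics/w14.png

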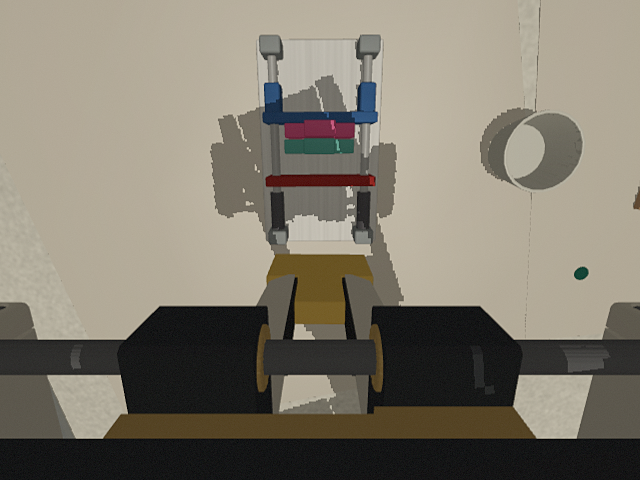

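View pics/w14y.png

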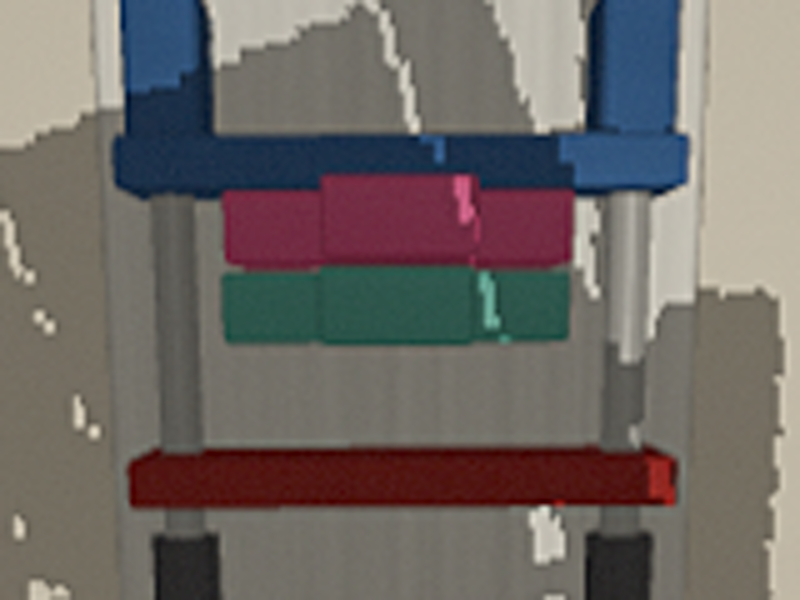

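Run:
```python
from rig import env
from h import *
import json
m=json.load(open("w14.json"))
a=np.radians(-9.85);u=np.array([np.cos(a),np.sin(a)]);v=np.array([-u[1],u[0]])
f=lambda x,y:((x+.5)/5-.5+240,(y+.5)/5-.5+85)
S=ray(m,*f(400,134),.044)[:2]
J=ray(m,*f(400,505),.044)[:2]
T=ray(m,*f(400,342),.084)[:2]; T2=ray(m,*f(250,341),.052)[:2];P=ray(m,*f(260,262),.052)[:2]
print("S",S,"relative to S: J",(J-S)@u,"teal -x tab",(T-S)@u,"body",(T2-S)@u,"pink body -x",(P-S)@u)
L=ray(m,*f(321,342),.084)[:2];R=ray(m,*f(474,342),.084)[:2]; print("tab",L,R,(R+L)/2)
o=env.get_obs();t=o["ee_pos"][:2]
q=ray(m,320,324,.211)[:2]-t;print("far tab",q@u,q@v);q=ray(m,320,254,.138)[:2]-t;print("foot",q@u,q@v)
mid=((T-S)@u + (J-S)@u+.009)/2
c=S+u*mid; c=c-v*((c-(R+L)/2)@v);print("slot",(T-S)@u-((J-S)@u+.009),"target",c)
inc(o,[*c,.105],-99.85)
```

```text
S [0.59248381 0.17980757] relative to S: J -0.06337301003808198 teal -x tab -0.03402777504867104 body -0.03432660362420618 pink body -x -0.02127359506577866
tab [0.56107828 0.1978024 ] [0.55702546 0.17453786] [0.55905187 0.18617013]
far tab -0.005494696590514171 -0.00030449881036379023
foot 0.004975259580000632 -0.0006721634645870968
slot 0.020345234989410932 target [0.549029   0.18791039]
inc [-0.0001, -0.0591, 0.078] [-0.0008, -0.0027, -0.0019] dist 0.098 deg 0.2
```

servo_tool([
  [[0,-0.015,0],[0,0,0],-1],
  [[0,-0.04,0.01],[0,0,0],-1],
  [[0,-0.059,0.03],[0,-0.0025,-0.002],-1],
  [[0,-0.059,0.05],[0,-0.0025,-0.002],-1],
  [[0,-0.059,0.07],[0,-0.0025,-0.002],-1],
  [[0,-0.059,0.078],[0,-0.0025,-0.002],-1],
  [[0,-0.059,0.078],[0,-0.0025,-0.002],-1],
])

```text
time: 18.75
ee_pos: [0.5482, 0.1882, 0.1041]
orientation: [179.9, -0.0, -99.8]
ft_force: [0.5, 0.5, -0.3]
gripper_width: 0.257
```

```bash
python3 snap.py w15;python3 - <<'E'
from rig import env
from h import *
o=env.get_obs(); inc(o,[.549,.1879,.058],-99.85)
i=cv2.imread("pics/w15.png");cv2.imwrite("pics/w15z.png",cv2.resize(i[180:330,240:400],None,fx=4,fy=4,interpolation=cv2.INTER_CUBIC))
E
```

```text
18.75 [0.5482 0.1882 0.1041] [ 1.7992e+02 -4.0000e-02 -9.9830e+01] [ 0.5  0.5 -0.3] 0.25739735043238726
inc [0.0006, -0.0001, 0.0473] [-0.0007, 0.0001, 0.0008] dist 0.047 deg 0.1
```

View pics/w15z.png

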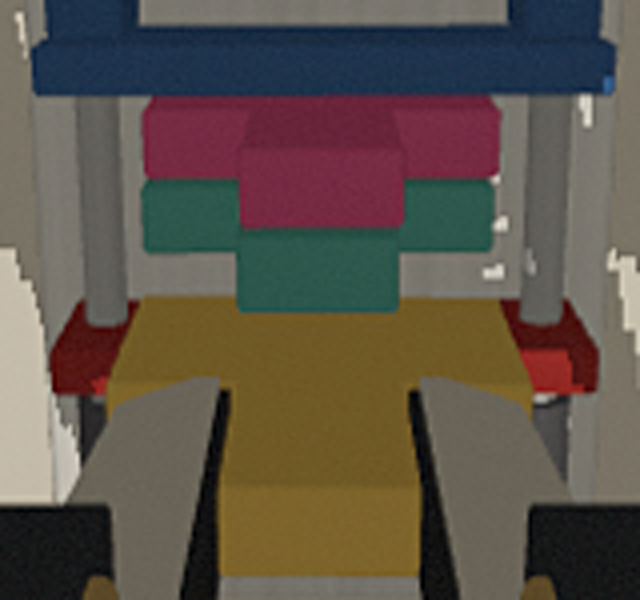

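Run:
```python
from h import *
import json
m=json.load(open("w15.json"))
a=np.radians(-9.85);u=np.array([np.cos(a),np.sin(a)]);v=np.array([-u[1],u[0]]);t=np.array([.5482,.1882])
f=lambda x,y:((x+.5)/4-.5+240,(y+.5)/4-.5+180)
for n,x,y,z in[("teal tab -x",320,311,.084),("teal body -x",180,251,.052),("yellow foot +x",320,298,.0591),("jaw outer R",590,392,.044),("jaw outer L",60,392,.044),("jaw inner R",595,350,.044),("yellow foot L",140,298,.0591),("yellow foot R",503,298,.0591)]:
  q=ray(m,*f(x,y),z)[:2]-t;print(n,q@u,q@v)
```

```text
teal tab -x 0.010943868911160889 -0.0003070819999160437
teal body -x 0.010935088480752524 0.023554616174787272
yellow foot +x 0.004839761707151455 -0.00035800753085431485
jaw outer R -0.0180641441944982 -0.049706457259580075
jaw outer L -0.0181629229432647 0.0470258107383192
jaw inner R -0.00991654144023057 -0.05015285554812194
yellow foot L 0.004807152152220456 0.029686306873460855
yellow foot R 0.004872922423587836 -0.030910126153557385
```

Clearances at this pose are 6 mm to teal and 2 mm to the jaw, so I'll shift 2 mm towards teal and lower.

servo_tool([
  [[0.0003,-0.002,0.005],[0,0,0],-1],
  [[0.0003,-0.002,0.02],[0,0,0],-1],
  [[0.0003,-0.002,0.035],[0,0,0],-1],
  [[0.0003,-0.002,0.043],[0,0,0],-1],
  [[0.0003,-0.002,0.046],[0,0,0],-1],
  [[0.0003,-0.002,0.0475],[0,0,0],-1],
  [[0.0003,-0.002,0.0475],[0,0,0],-1],
])

```text
time: 19.5
ee_pos: [0.5515, 0.1886, 0.0585]
orientation: [-179.9, 0.0, -99.7]
ft_force: [0.0, -1.5, 1.0]
gripper_width: 0.257
```

```bash
python3 snap.py w16
```

```text
19.5 [0.5515 0.1886 0.0585] [-1.7986e+02  4.0000e-02 -9.9750e+01] [ 0.  -1.5  1. ] 0.2567420086619247
```

View pics/w16.png

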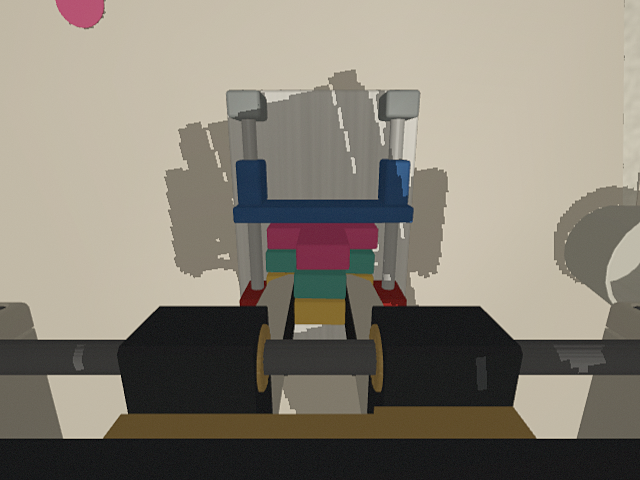

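Yellow is down beside teal, foot at about base level with light contact. Releasing.

servo_tool([
  [[0,0,0],[0,0,0],-0.2],
  [[0,0,0],[0,0,0],0.2],
  [[0,0,0],[0,0,0],0.4],
  [[0,0,0],[0,0,0],0.4],
  [[0,0,-0.01],[0,0,0],0.4],
  [[0,0,-0.03],[0,0,0],0.4],
  [[0,0.01,-0.06],[0,0,0],1],
  [[0,0.03,-0.09],[0,0,0],1],
  [[0,0.05,-0.11],[0,0,0],1],
  [[0,0.06,-0.12],[0,0,0],1],
  [[0,0.06,-0.12],[0,0,0],1],
])

```text
time: 20.65
ee_pos: [0.4916, 0.1992, 0.1797]
orientation: [-179.7, 0.1, -99.7]
ft_force: [-0.1, 0.6, 1.4]
gripper_width: 1.0
```

```bash
python3 snap.py w17;  python3 - <<'E'
from rig import env
from h import *
a=np.radians(-9.85);u=np.array([np.cos(a),np.sin(a)])
o=env.get_obs(); c=np.array([.572,.1831])-.0050*u;print(c);inc(o,[*c,.14],-9.85)
i=cv2.imread("pics/w17.png");cv2.imwrite("pics/w17z.png",cv2.resize(i[80:230,240:400],None,fx=4,fy=4,interpolation=cv2.INTER_CUBIC))
E
```

```text
20.65 [0.4916 0.1992 0.1797] [-1.7975e+02  9.0000e-02 -9.9700e+01] [-0.1  0.6  1.4] 0.9996320298693099
[0.56707371 0.18395535]
inc [0.0021, -0.0765, 0.0386] [-0.0031, -0.0018, -1.5685] dist 0.086 deg 89.9
```

View pics/w17z.png

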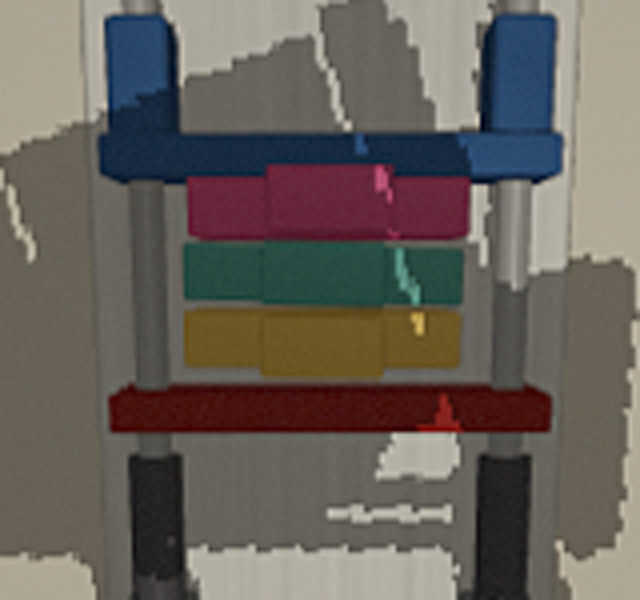

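All three plates stand upright in line between jaw and stop. Turning for the final pinch.

servo_tool([
  [[0,-0.005,0],[0,0,-0.1],1],
  [[0,-0.015,0],[0,0,-0.25],1],
  [[0,-0.025,0],[0,0,-0.4],1],
  [[0,-0.035,0],[0,0,-0.54],1],
  [[0,-0.045,0],[0,0,-0.69],1],
  [[0,-0.055,0.01],[0,0,-0.84],1],
  [[0,-0.065,0.015],[0,0,-0.99],1],
  [[0.001,-0.07,0.02],[0,0,-1.14],1],
  [[0.002,-0.0765,0.025],[0,0,-1.29],1],
  [[0.002,-0.0765,0.03],[0,0,-1.44],1],
  [[0.002,-0.0765,0.037],[-0.003,-0.002,-1.55],1],
  [[0.002,-0.0765,0.037],[-0.003,-0.002,-1.5685],1],
])

```text
time: 21.9
ee_pos: [0.5662, 0.1831, 0.1378]
orientation: [179.9, 0.4, -9.8]
ft_force: [-0.6, -0.6, 0.2]
gripper_width: 1.0
```

servo_tool([
  [[0,0,0],[0,0,0],1],
  [[0,0,0],[0,0,0],1],
])

```text
time: 22.1
ee_pos: [0.567, 0.1837, 0.1404]
orientation: [180.0, 0.1, -10.0]
ft_force: [-0.4, 0.7, 0.3]
gripper_width: 1.0
```

```bash
python3 snap.py w18;  python3 - <<'E'
from rig import env
from h import *
o=env.get_obs();inc(o,[.5671,.184,.0205],-9.85)
E
```

```text
22.1 [0.567  0.1837 0.1404] [ 1.7997e+02  1.3000e-01 -1.0020e+01] [-0.4  0.7  0.3] 1.0002050433819014
inc [0.0003, -0.0003, 0.1202] [0.0004, 0.0019, -0.0025] dist 0.12 deg 0.2
```

View pics/w18.png

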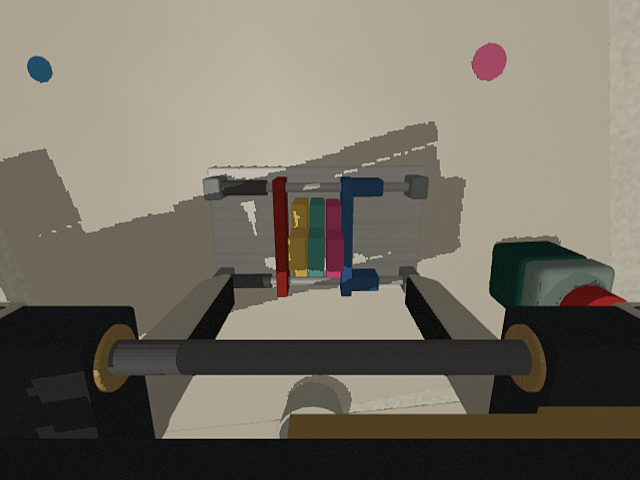

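The three plates sit between jaw (column ~280) and stop (~347), with the fingers clear on both sides. Descending and pinching gently first.

servo_tool([
  [[0,0,0.02],[0,0.002,-0.002],1],
  [[0,0,0.05],[0,0.002,-0.002],1],
  [[0,0,0.07],[0,0.002,-0.002],1],
  [[0,0,0.085],[0,0.002,-0.002],1],
  [[0,0,0.1],[0,0.002,-0.002],1],
  [[0,0,0.112],[0,0.002,-0.002],1],
  [[0,0,0.12],[0,0.002,-0.002],1],
  [[0,0,0.12],[0,0.002,-0.002],1],
])

```text
time: 22.95
ee_pos: [0.5659, 0.1837, 0.0199]
orientation: [180.0, 0.1, -9.8]
ft_force: [0.5, 0.5, -0.4]
gripper_width: 1.002
```

servo_tool([
  [[0,0,0],[0,0,0],0.7],
  [[0,0,0],[0,0,0],0.5],
  [[0,0,0],[0,0,0],0.4],
  [[0,0,0],[0,0,0],0.3],
  [[0,0,0],[0,0,0],0.2],
  [[0,0,0],[0,0,0],0.1],
  [[0,0,0],[0,0,0],-1],
  [[0,0,0],[0,0,0],-1],
  [[0,0,0],[0,0,0],-1],
], grip_force=10)

```text
time: 23.85
ee_pos: [0.5668, 0.1838, 0.021]
orientation: [180.0, -0.0, -9.8]
ft_force: [-0.9, 0.5, 2.2]
gripper_width: 0.586
```

```bash
python3 snap.py w19
```

```text
23.85 [0.5668 0.1838 0.021 ] [ 1.7999e+02 -4.0000e-02 -9.7700e+00] [-0.9  0.5  2.2] 0.585754091272197
```

View pics/w19.png

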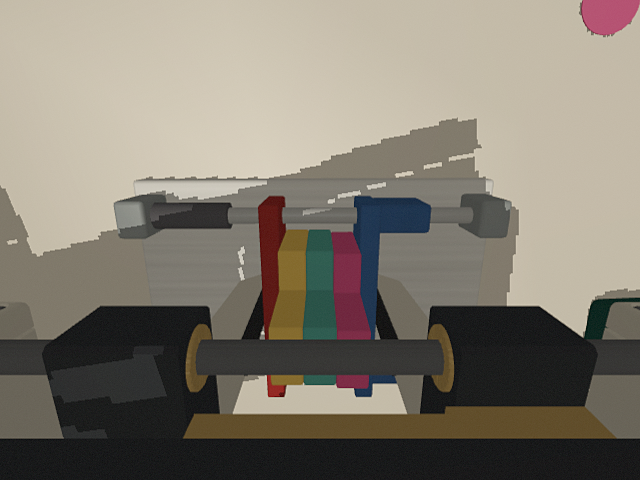

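The stack is bitten: opening 54.5 mm ≈ 3×12+18, with no slits between upright plates. Now increasing to full force and holding.

servo_tool([
  [[0,0,0],[0,0,0],-1],
  [[0,0,0],[0,0,0],-1],
  [[0,0,0],[0,0,0],-1],
  [[0,0,0],[0,0,0],-1],
  [[0,0,0],[0,0,0],-1],
  [[0,0,0],[0,0,0],-1],
  [[0,0,0],[0,0,0],-1],
  [[0,0,0],[0,0,0],-1],
], grip_force=24)

```text
time: 24.7
ee_pos: [0.5668, 0.1838, 0.021]
orientation: [180.0, -0.0, -9.8]
ft_force: [0.3, -0.9, 4.8]
gripper_width: 0.579
```

```bash
python3 snap.py w20;  python3 - <<'E'
from rig import env
from h import *
a=cv2.imread("pics/w20.png")[180:400,230:420]
s=env.get_image("top")["pixels"][:,:,::-1][100:370,160:500]
cv2.imwrite("pics/f.png",np.hstack([cv2.resize(a,(345,400)),cv2.resize(s,(454,360))[:400] if 0 else cv2.copyMakeBorder(cv2.resize(s,(454,360)),0,40,0,0,cv2.BORDER_CONSTANT)]))
E
```

```text
24.7 [0.5668 0.1838 0.021 ] [ 1.7999e+02 -4.0000e-02 -9.7700e+00] [ 0.3 -0.9  4.8] 0.5785137572092426
```

View pics/f.png

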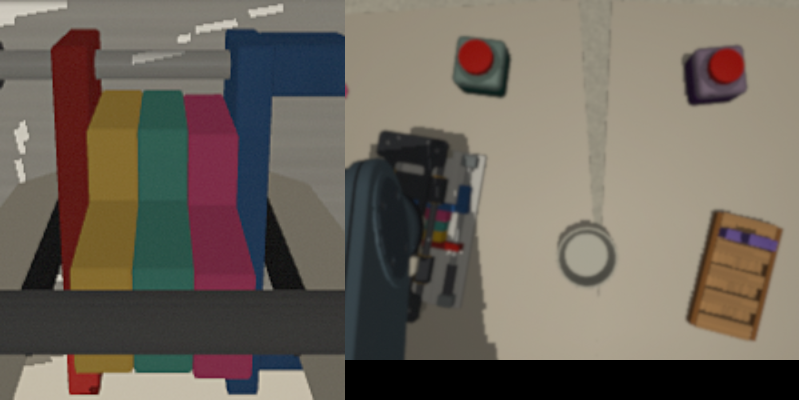

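The three plates are squeezed tight and upright (opening 53.8 mm). Violet is in the rack, and the bottles and cup are where they were.

```bash
python3 -c "
from rig import env
print(env.job_done())"
```

```text
the job is handed in; nothing more can be done
None
```

The job is handed in with the gripper pinching the red jaw and blue stop together at 24 N on a stack of three plates: pink, teal and yellow.

- **Two plates were not enough:** with pink and teal in the gap, a 20 N test squeeze ran the jaw to the end of its travel. The opening was 43.8 mm instead of the 42 mm a bite would give, and a slit was visible between the plates. I then added yellow.
- **Last checks:** the final pinch stopped at 53.8 mm, which matches three 12 mm plates plus the two 9 mm walls (54 mm). The pictures show the plates upright with no slits, violet still standing in the rack, and the bottles and cup where they were. The wrist force read about 5 N. The job took 24.7 s.
- **Small disagreement:** the camera estimate of where the stop stands and the pinch differed by about 1 mm, so I centred the final pinch from the test squeeze instead. No check failed.

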